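# Find the steel-cored display rail by its weight and lay it across the stand

## Robot

A 6-joint arm with a two-finger parallel gripper is mounted at the origin on a cart in front of the work surface, level with it; the furniture and walls round the work are solid. World frame = base frame: x ahead of the robot, y to its left, z up, the work surface at z = 0. Lengths are in m, angles in degrees, forces in N, time in s.
With the tool pointing down it reaches from about 0.25 to 0.725 m from the base axis. Payload 9.7 kg.
Tool frame: the origin (TCP) lies on the mounting face of the last link; the fingertips stand 173 mm ahead of it and the grasp point (between the pads) lies 155 mm ahead of it; z points along the fingers, y is the line along which they close (so a half turn about z gives the same grasp; the last joint's range is limited). The gripper opens to 85 mm and grips with 20 to 120 N. Pads are 22 mm wide; open, the fingers measure 114 mm over their backs; the gripper's body (76 mm by 85 mm) begins 54 mm behind the grasp point. The pads swing forward as they close: fully open they stand 13 mm farther back than shut.
Start: joints at [-75.802, 4.979, 10.078, 95.1, 0, 90], TCP at [0.135, -0.533, 0.405] pointing down, gripper open.
Joint ranges: [-179.16, 179.16], [-48.56, 103.87], [-65.8, 70.77], [-126.05, 130.52], [-82.76, 87.17], [-180, 180]. Speed limits (degrees/s): [127.2, 127.2, 147.25, 180, 180, 180].

## Interface

Orientations are given as [roll, pitch, yaw] about the fixed x, y, z axes, in that order (R = Rz(yaw) Ry(pitch) Rx(roll)).
In Python, from workcell import bot, camera, camera_model, outline_of, pinpoint gives the robot as it stands.
- The arm moves only by the tool move_arm, never from a script. Its arguments are lists of equal length, an entry for each row: "jaw": the closure, from 0 (fully open) to 1 (shut); "delta_pos": the shift along the world's x, y, z in m, a list of three; "yaw": the turn about the world's z in rad. In form: {"jaw": [jaw, ...], "delta_pos": [[dx, dy, dz], ...], "yaw": [yaw, ...]}. A call has 1 to 10 rows; each row shifts and turns the commanded pose from where the row before left it; what a row does not reach is not made up. A row lasts 1/12 s, in which the tool goes at most 41.7 mm and 7.16 degrees, less where a joint would pass 70% of its speed; a pose out of reach is approached as far as the arm can. A call with a gripper value outside its range is refused whole. The fingers move at their own pace and stop on an object; "force" is the grip in N (left out, the last holds). Time passes only in rows, so rows that do not move let the fingers close. It gives the time, the measured TCP pose, the force, the opening and the grip force at its end, in the units of the state.
- bot.get_obs(): the state, without advancing time (a new reading comes with each control period).
- camera(name): name is "scene" or "top" or "wrist"; returns the picture (400x640x3 uint8, red, green, blue); there is no depth.
- camera_model(name): a dict with "fx", "fy", "cx", "cy" (pixels), "R" (3x3) and "t" (3): a world point X has camera coordinates R X + t. Camera axes: x right, y down, z forward; pixel columns grow to the right and rows downward; lengths in m; the calibration is good to about 2 mm. A picture is of the moment at which its call begins: read the wrist's pose just before it. camera_model takes no time and is no camera call; for the wrist camera it gives the pose at the moment of the call.
- bot.job_done(): hands the job in; it is judged then, once.
Trained networks look in the newest picture that a camera, given by its name, has taken for a name from the list of things; names that differ only in an ending like _2 or _b are one class to them, and where a whole thing is asked for, a point or a joint stands for the part that bears it (a point fixed in the world has none). Each returns a list of dicts, best first, with "confidence" (0 to 1); they miss things now and then, are a little off and sometimes report something else, mostly with a low value. They report only what shows in the picture. A call takes as long as a camera call.
- outline_of(camera, thing): "mask" (400x640 bool, what is visible of it) and "xy" ([column, row] in pixels, amid what is visible of it).
- pinpoint(camera, thing): "xy" ([column, row] in pixels: a listed point, or the origin of a listed thing).
The state is a dict: "time": time; "q": joint angles; "qd": joint speeds; "joint_efforts": joint torques, N m; "ee_pos": TCP position; "tcp_rot": TCP orientation; "wrist_force": force on the tool from outside, world axes, zero at the start; "torque": the same for the moment, N m; "opening": finger opening in m; "grasp_force": force on a finger pad.
Only numpy, scipy, OpenCV 4.12 (cv2) and the standard library are available. Lean on these libraries where they do the work, as an engineer would, in place of code of your own. Each camera call takes 0.05 s, during which the arm holds its last target. There are 200 camera calls.

## Task

The three dark wooden bars in the low cradle look alike, but one has a steel core and is clearly heavier. Find it by lifting them, and lay the heavy bar gently across the forked stand as the display rail, down in both slots and sticking out about evenly at both ends. The two light bars must lie in slots of the cradle when you finish, and the cups behind must be left alone.

Things in the scene. Friction and masses are not known exactly. Their poses are not given: they have to be found in the camera images.
- rail_stand: fixed wooden stand: base 200 x 80 x 14 mm, two forked uprights 18 mm thick at x = -80 and +80 mm. Each has a slot open at the top, 32 mm wide, centred on y = 0, its floor 80 mm above the table, its prongs up to 106 mm. Origin at the centre of the underside, x along the line through both slots (as the bar is to lie), z up. A bar in place has its middle 93 mm above the table
- bar_cradle: fixed low wooden cradle: base 180 x 206 x 5 mm, two cross strips 16 mm thick at x = -70 and +70 mm, each with three slots open at the top, 32 mm wide, at y = -75, 0, +75 mm, floor 16 mm and strip top 27 mm above the table. A bar is gripped from above at its middle, between the strips; only the base is below. Origin at the centre of the underside, x along the bars, z up
- bar_1: dark wooden square bar, 220 x 26 x 26 mm; looks the same as the other two. Origin at the centre of its underside, x along the bar, z up. Has a hidden core: one of the three bars (which one changes) has steel and weighs 0.45 to 0.6 kg, the other two have wood and weigh 0.12 to 0.16 kg each. Starts lying in the cradle, in its slot at y = -75 mm
- bar_2: dark wooden square bar, 220 x 26 x 26 mm; looks the same as the other two. Origin at the centre of its underside, x along the bar, z up. Has a hidden core: one of the three bars (which one changes) has steel and weighs 0.45 to 0.6 kg, the other two have wood and weigh 0.12 to 0.16 kg each. Starts lying in the cradle, in its slot at y = 0
- bar_3: dark wooden square bar, 220 x 26 x 26 mm; looks the same as the other two. Origin at the centre of its underside, x along the bar, z up. Has a hidden core: one of the three bars (which one changes) has steel and weighs 0.45 to 0.6 kg, the other two have wood and weigh 0.12 to 0.16 kg each. Starts lying in the cradle, in its slot at y = +75 mm
- bar_1_mid (a point): the middle of bar_1, 13 mm above its origin, halfway along; axes as the bar
- bar_2_mid (a point): the middle of bar_2, 13 mm above its origin, halfway along; axes as the bar
- bar_3_mid (a point): the middle of bar_3, 13 mm above its origin, halfway along; axes as the bar
- cup_a: small green sake cup, 64 mm wide, 50 mm high, standing loose at the back of the table; origin at the centre of its foot, z up. Only to be left alone
- cup_b: small green sake cup, 63 mm wide, 53 mm high, standing loose at the back of the table; origin at the centre of its foot, z up. Only to be left alone

How it is judged (in metres and radians):
At the end, for the whole second after the job is handed in: The steel-cored bar rests on the stand (over 2.8 N), down in both slots, its middle within 15 mm along, 6 mm across and 4 mm in height, in line within 0.08 rad. The other two lie down in slots of the cradle, centred within 25 mm along it. All at rest (((x of bar_1_mid in the frame of rail_stand between -0.015 and 0.015 m and y of bar_1_mid in the frame of rail_stand between -0.006 and 0.006 m and z of bar_1_mid in the frame of rail_stand between 0.089 and 0.097 m and angle between the x axis of bar_1 and the x axis of rail_stand, either way round below 0.08 rad and contact force between bar_1 and rail_stand above 2.8 N and linear speed of bar_1 below 0.01 m/s and (x of bar_2_mid in the frame of bar_cradle between -0.025 and 0.025 m and y of bar_2_mid in the frame of bar_cradle between -0.085 and 0.085 m and z of bar_2_mid in the frame of bar_cradle between 0.025 and 0.034 m and angle between the x axis of bar_2 and the x axis of bar_cradle, either way round below 0.12 rad and linear speed of bar_2 below 0.01 m/s) and (x of bar_3_mid in the frame of bar_cradle between -0.025 and 0.025 m and y of bar_3_mid in the frame of bar_cradle between -0.085 and 0.085 m and z of bar_3_mid in the frame of bar_cradle between 0.025 and 0.034 m and angle between the x axis of bar_3 and the x axis of bar_cradle, either way round below 0.12 rad and linear speed of bar_3 below 0.01 m/s)) or (x of bar_2_mid in the frame of rail_stand between -0.015 and 0.015 m and y of bar_2_mid in the frame of rail_stand between -0.006 and 0.006 m and z of bar_2_mid in the frame of rail_stand between 0.089 and 0.097 m and angle between the x axis of bar_2 and the x axis of rail_stand, either way round below 0.08 rad and contact force between bar_2 and rail_stand above 2.8 N and linear speed of bar_2 below 0.01 m/s and (x of bar_1_mid in the frame of bar_cradle between -0.025 and 0.025 m and y of bar_1_mid in the frame of bar_cradle between -0.085 and 0.085 m and z of bar_1_mid in the frame of bar_cradle between 0.025 and 0.034 m and angle between the x axis of bar_1 and the x axis of bar_cradle, either way round below 0.12 rad and linear speed of bar_1 below 0.01 m/s) and (x of bar_3_mid in the frame of bar_cradle between -0.025 and 0.025 m and y of bar_3_mid in the frame of bar_cradle between -0.085 and 0.085 m and z of bar_3_mid in the frame of bar_cradle between 0.025 and 0.034 m and angle between the x axis of bar_3 and the x axis of bar_cradle, either way round below 0.12 rad and linear speed of bar_3 below 0.01 m/s)) or (x of bar_3_mid in the frame of rail_stand between -0.015 and 0.015 m and y of bar_3_mid in the frame of rail_stand between -0.006 and 0.006 m and z of bar_3_mid in the frame of rail_stand between 0.089 and 0.097 m and angle between the x axis of bar_3 and the x axis of rail_stand, either way round below 0.08 rad and contact force between bar_3 and rail_stand above 2.8 N and linear speed of bar_3 below 0.01 m/s and (x of bar_1_mid in the frame of bar_cradle between -0.025 and 0.025 m and y of bar_1_mid in the frame of bar_cradle between -0.085 and 0.085 m and z of bar_1_mid in the frame of bar_cradle between 0.025 and 0.034 m and angle between the x axis of bar_1 and the x axis of bar_cradle, either way round below 0.12 rad and linear speed of bar_1 below 0.01 m/s) and (x of bar_2_mid in the frame of bar_cradle between -0.025 and 0.025 m and y of bar_2_mid in the frame of bar_cradle between -0.085 and 0.085 m and z of bar_2_mid in the frame of bar_cradle between 0.025 and 0.034 m and angle between the x axis of bar_2 and the x axis of bar_cradle, either way round below 0.12 rad and linear speed of bar_2 below 0.01 m/s)))); the robot touches nothing.
It fails at once if a bar is dropped or slammed into the stand's slots instead of set down (over 0.35 m/s there) ((linear speed of bar_1 above 0.35 m/s and horizontal distance between bar_1_mid and rail_stand below 0.04 m and height (world z) of bar_1_mid below 0.115 m) or (linear speed of bar_2 above 0.35 m/s and horizontal distance between bar_2_mid and rail_stand below 0.04 m and height (world z) of bar_2_mid below 0.115 m) or (linear speed of bar_3 above 0.35 m/s and horizontal distance between bar_3_mid and rail_stand below 0.04 m and height (world z) of bar_3_mid below 0.115 m)).
It fails at once if a bar is pressed hard on the stand (over 60 N) (contact force between any of bar_1, bar_2, bar_3 and rail_stand above 60 N).
It fails at once if a cup is shifted by over 20 mm or tipped (distance of any of cup_a, cup_b from where it was at the start of the episode above 0.02 m or angle between any of cup_a, cup_b's own z axis and vertical above 0.3 rad).
It also fails if it takes over 64 s, if anything falls off the work surface, if the arm or the gripper's body presses on something with over 40 N, if the wrist force passes 120 N, or if a joint passes its speed limit or range.

## Working session

There is one attempt and no reset: what is moved stays moved. The work goes in short steps, Python scripts to look and compute and a tool call to move; the robot and the scene stay as the last step left them, time stands still between calls to the robot, and variables do not carry over. Pictures are saved under pics/ and viewed, at most 10 in all, crops included, and the job is handed in when it is done.

Besides the shell and the picture viewer there is one more tool, called after ">>>" as name(argument=value, ...) on one line, values as JSON. move_arm: Moves the arm, as the interface text tells. Its arguments: {"type":"object","properties":{"jaw":{"type":"array"},"delta_pos":{"type":"array"},"yaw":{"type":"array"},"force":{"type":"number"}},"required":["jaw","delta_pos","yaw"]}

```bash
mkdir -p pics; cat > h.py <<'E'
import numpy as np,cv2
from workcell import bot,camera,camera_model,outline_of,pinpoint
def ray(name,xy,z):
    m=camera_model(name);R=np.array(m["R"]);t=np.array(m["t"])
    d=R.T@np.array([(xy[0]-m["cx"])/m["fx"],(xy[1]-m["cy"])/m["fy"],1]);c=-R.T@t
    return c+d*(z-c[2])/d[2]
E
python3 - <<'E'
from h import *
o=bot.get_obs();print({k:np.round(v,3) for k,v in o.items()})
for n in("top","scene"):
    im=camera(n);cv2.imwrite(f"pics/{n}0.png",im[:,:,::-1])
    for th,z in(("bar_1_mid",.029),("rail_stand",0),("bar_cradle",0),("cup_a",0)):
        for r in pinpoint(n,th): print(n,th,round(r["confidence"],2),np.round(r["xy"]),np.round(ray(n,r["xy"],z),3))
E
```

```text
{'time': np.float64(0.0), 'q': array([-75.803,   5.012,  10.033,  95.102,  -0.   ,  90.   ]), 'qd': array([ 0.051,  0.069,  0.033, -0.051, -0.065, -0.122]), 'joint_efforts': array([ 0.0000e+00, -5.2039e+01,  4.6480e+01,  1.6000e-02, -0.0000e+00,
        0.0000e+00]), 'ee_pos': array([ 0.135, -0.533,  0.404]), 'tcp_rot': array([-179.92 ,    0.   ,   14.197]), 'wrist_force': array([ 0.865, -0.424, -0.773]), 'torque': array([-0.005,  0.058, -0.002]), 'grasp_force': np.float64(0.0), 'opening': np.float64(0.086)}
top bar_1_mid 0.61 [396. 233.] [ 0.522 -0.129  0.029]
top bar_1_mid 0.42 [365. 154.] [ 0.736 -0.047  0.029]
top rail_stand 0.74 [256. 231.] [0.523 0.243 0.   ]
top bar_cradle 0.91 [367. 228.] [ 0.536 -0.056  0.   ]
top cup_a 0.89 [367. 152.] [ 0.75  -0.057  0.   ]
top cup_a 0.8 [279. 155.] [0.739 0.188 0.   ]
scene bar_1_mid 0.82 [395. 188.] [ 0.51  -0.138  0.029]
scene rail_stand 0.57 [313. 275.] [0.518 0.243 0.   ]
scene bar_cradle 0.86 [374. 207.] [ 0.533 -0.064  0.   ]
scene cup_a 0.9 [252. 228.] [0.743 0.188 0.   ]
scene cup_a 0.58 [308. 183.] [ 0.753 -0.069  0.   ]
scene cup_a 0.42 [314. 273.] [0.521 0.236 0.   ]
```

View pics/top0.png

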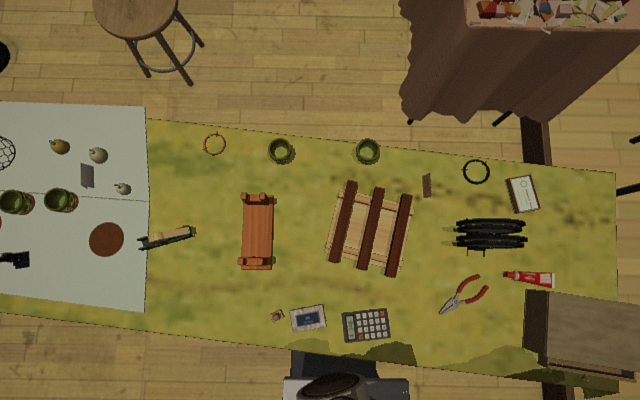

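View pics/scene0.png

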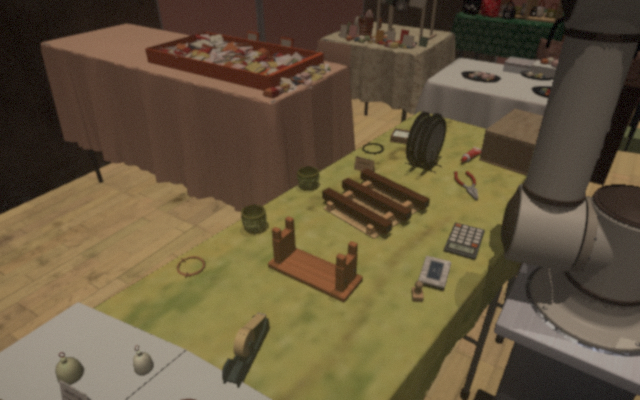

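The top picture shows the stand at about (257,231) and the cradle at about (367,228). The bars run roughly up and down the picture, and the cups are at (281,151) and (367,151). I'll move over the cradle for a wrist view.

>>> move_arm(jaw=[0,0,0,0,0,0,0,0,0,0], delta_pos=[[0.026,0.031,0],[0.026,0.031,0],[0.026,0.031,0],[0.026,0.031,0],[0.026,0.031,0],[0.026,0.031,0],[0.026,0.031,0],[0.026,0.031,0],[0.026,0.031,0],[0.026,0.031,0]], yaw=[-0.04,-0.04,-0.04,-0.04,-0.04,-0.04,-0.04,-0.04,-0.04,-0.04], force=60)

```text
time: 1.33
ee_pos: [0.3956, -0.2213, 0.405]
tcp_rot: [180.0, -0.0, -8.8]
wrist_force: [0.6, -1.1, -0.5]
opening: 0.0853
grasp_force: 0.0
```

>>> move_arm(jaw=[0,0,0,0,0,0], delta_pos=[[0.02,0.031,0],[0.02,0.031,0],[0.02,0.031,0],[0.02,0.031,0],[0.0,0.031,0],[0,0,0]], yaw=[0,0,0,0,0,0])

```text
time: 1.83
ee_pos: [0.475, -0.0676, 0.4045]
tcp_rot: [-179.8, 0.0, -8.0]
wrist_force: [-0.8, -0.5, -0.0]
opening: 0.0856
grasp_force: 0.0
```

```bash
python3 - <<'E'
from h import *
o=bot.get_obs();print(np.round(o["ee_pos"],4),np.round(o["tcp_rot"],2),o["time"])
im=camera("wrist");cv2.imwrite("pics/w1.png",im[:,:,::-1])
m=camera_model("wrist");print(np.round(m["R"],3),np.round(-np.array(m["R"]).T@m["t"],3),m["fx"])
for th,z in(("bar_1_mid",.029),("bar_cradle",0),("rail_stand",0)):
    for r in pinpoint("wrist",th): print(th,round(r["confidence"],2),np.round(r["xy"]),np.round(ray("wrist",r["xy"],z),4))
for r in outline_of("wrist","bar_1"):
    k=r["mask"].astype(np.uint8);print(round(r["confidence"],2),k.sum(),r["xy"],cv2.minAreaRect(cv2.findNonZero(k)))
E
```

```text
[ 0.475  -0.0676  0.4045] [-1.7982e+02  4.0000e-02 -7.9800e+00] 1.8333
[[-0.145 -0.989 -0.003]
 [-0.954  0.139  0.266]
 [-0.262  0.041 -0.964]] [ 0.541 -0.079  0.374] 280.6131922464708
bar_1_mid 0.7 [366. 131.] [ 0.5187 -0.1357  0.029 ]
bar_cradle 0.87 [303. 125.] [ 0.5363 -0.0615  0.    ]
bar_cradle 0.23 [306. 130.] [ 0.5294 -0.0647  0.    ]
rail_stand 0.58 [ 87. 168.] [0.5255 0.2349 0.    ]
0.93 5357 [242.9, 108.7] ((242.45864868164062, 113.97569274902344), (29.247926712036133, 199.95010375976562), 0.6820604205131531)
0.74 4394 [303.1, 116.7] ((304.4827575683594, 119.70690155029297), (24.332326889038086, 197.81434631347656), 4.763641834259033)
0.65 5022 [369.9, 120.0] ((368.3409423828125, 125.75837707519531), (27.29389190673828, 197.69395446777344), 7.9893269538879395)
```

View pics/w1.png

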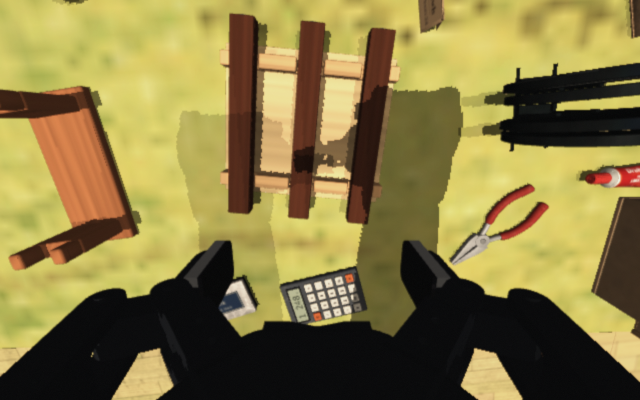

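The wrist view shows three bars at columns of about 242, 304 and 368, centred near row 115, and the stand at left around (85,170). I'll fit box silhouettes to the masks.

```bash
cat >> h.py <<'E'
from scipy.optimize import minimize
def box(c,s): return np.array([[c[0]+i*s[0]/2,c[1]+j*s[1]/2,c[2]+k*s[2]/2] for i in(-1,1) for j in(-1,1) for k in(-1,1)])
BAR=[box((0,0,0),(.22,.026,.026))]
def prong(sx): return [box((sx*.08,0,.047),(.018,.06,.066))]+[box((sx*.08,sy*.023,.093),(.018,.014,.026)) for sy in(-1,1)]
STAND=[box((0,0,.007),(.2,.08,.014))]+prong(1)+prong(-1)
CRADLE=[box((0,0,.0025),(.18,.206,.005))]
def sil(m,parts,x,y,z,a):
    R=np.array(m["R"]);t=np.array(m["t"]);c,s=np.cos(a),np.sin(a);im=np.zeros((800,1280),np.uint8)
    for p in parts:
        X=(p@np.array([[c,s,0],[-s,c,0],[0,0,1]])+[x,y,z])@R.T+t
        u=np.c_[X[:,0]/X[:,2]*m["fx"]+m["cx"],X[:,1]/X[:,2]*m["fy"]+m["cy"]]
        cv2.fillConvexPoly(im,cv2.convexHull(np.round((u*2+.5)*16).astype(np.int32)),255,shift=4)
    return cv2.resize(im,(640,400),interpolation=cv2.INTER_AREA)/255.
def fit(m,mask,parts,x0,z):
    B=cv2.GaussianBlur(mask.astype(float),(0,0),1.5)
    f=lambda p:((cv2.GaussianBlur(sil(m,parts,p[0],p[1],z,p[2]),(0,0),1.5)-B)**2).sum()/B.sum()
    r=minimize(f,x0,method="Nelder-Mead",options=dict(initial_simplex=[x0,np.add(x0,[.02,0,0]),np.add(x0,[0,.01,0]),np.add(x0,[0,0,.1])],xatol=1e-4,fatol=1e-5))
    return np.round(r.x,4),round(r.fun,3)
E
python3 - <<'E'
from h import *
for n in("wrist","top","scene"):
    camera(n);m=camera_model(n)
    for r in outline_of(n,"bar_1"):
        if r["confidence"]>.4:
            g=ray(n,r["xy"],.029);print(n,"bar",fit(m,r["mask"],BAR,[g[0],g[1],-.14],.029))
    for r in outline_of(n,"rail_stand")[:1]:
        print(n,"stand",round(r["confidence"],2),fit(m,r["mask"],STAND,[.523,.238,.0],0),r["mask"].sum())
E
```

```text
wrist bar (array([ 0.5326, -0.0601, -0.2331]), np.float64(0.009))
wrist bar (array([ 0.5158, -0.1329, -0.2303]), np.float64(0.003))
wrist bar (array([ 0.55  ,  0.0131, -0.2315]), np.float64(0.006))
wrist stand 0.56 (array([0.5208, 0.2407, 0.0109]), np.float64(0.008)) 12551
top bar (array([ 0.5359, -0.0605, -0.2277]), np.float64(0.251))
top bar (array([ 0.5102, -0.1248, -0.1643]), np.float64(2.28))
top bar (array([ 0.5532,  0.0126, -0.2285]), np.float64(0.021))
scene bar (array([ 0.5148, -0.1353, -0.259 ]), np.float64(0.022))
scene bar (array([ 0.5508,  0.0105, -0.2411]), np.float64(0.025))
scene bar (array([ 0.5329, -0.0631, -0.234 ]), np.float64(0.047))
scene stand 0.82 (array([0.5194, 0.2386, 0.0084]), np.float64(0.008)) 3731
```

>>> move_arm(jaw=[0.3,0.3,0.3,0.3,0.3,0.3,0.3,0.3], delta_pos=[[0.025,0.027,0],[0.025,0.027,0],[0.025,0.027,0],[0,0,-0.035],[0,0,-0.035],[0,0,-0.035],[0,0,-0.025],[0,0,0]], yaw=[-0.03,-0.03,-0.03,0,0,0,0,0])

```text
time: 3.2
ee_pos: [0.5374, -0.0681, 0.2688]
tcp_rot: [-176.9, 0.5, -7.8]
wrist_force: [-0.8, 0.5, -0.4]
opening: 0.0598
grasp_force: 0.0
```

```bash
python3 - <<'E'
from h import *
o=bot.get_obs();print({k:np.round(v,3) for k,v in o.items()})
E
```

```text
{'time': np.float64(3.2), 'q': array([ -7.859,   3.666,  -6.358,  80.507,   3.109, 179.944]), 'qd': array([-0.078, -1.638,  6.145,  5.274,  0.034, -0.023]), 'joint_efforts': array([ 1.2000e-02, -5.3953e+01,  4.8638e+01, -1.6060e+00,  1.9100e-01,
       -0.0000e+00]), 'ee_pos': array([ 0.537, -0.068,  0.269]), 'tcp_rot': array([-176.89 ,    0.529,   -7.803]), 'wrist_force': array([-0.759,  0.532, -0.362]), 'torque': array([-0.051,  0.053,  0.013]), 'grasp_force': np.float64(0.0), 'opening': np.float64(0.06)}
```

>>> move_arm(jaw=[0.3,0.3,0.3], delta_pos=[[0,0,0],[0,0,0],[0,0,0]], yaw=[0,0,0])

```text
time: 3.45
ee_pos: [0.5393, -0.0683, 0.277]
tcp_rot: [-176.9, -0.2, -7.8]
wrist_force: [0.1, 0.1, 0.1]
opening: 0.06
grasp_force: 0.0
```

```bash
python3 - <<'E'
from h import *
o=bot.get_obs();print({k:np.round(v,3) for k,v in o.items()})
E
```

```text
{'time': np.float64(3.45), 'q': array([ -7.86 ,   3.413,  -5.714,  80.726,   3.114, 179.943]), 'qd': array([ 0.057, -0.175, -0.29 , -0.268,  0.032,  0.009]), 'joint_efforts': array([ 1.0000e-03, -4.9744e+01,  4.5975e+01,  2.5000e-02,  1.7400e-01,
        0.0000e+00]), 'ee_pos': array([ 0.539, -0.068,  0.277]), 'tcp_rot': array([-1.76886e+02, -1.51000e-01, -7.80300e+00]), 'wrist_force': array([0.055, 0.079, 0.112]), 'torque': array([-0.021,  0.026, -0.02 ]), 'grasp_force': np.float64(0.0), 'opening': np.float64(0.06)}
```

Joint 6 is at its limit, so I'll use the half-turned grasp.

>>> move_arm(jaw=[0.3,0.3,0.3,0.3,0.3,0.3,0.3,0.3,0.3,0.3], delta_pos=[[0,0,0.02],[0,0,0],[0,0,0],[0,0,0],[0,0,0],[0,0,0],[0,0,0],[0,0,0],[0,0,0],[0,0,0]], yaw=[0.12,0.12,0.12,0.12,0.12,0.12,0.12,0.12,0.12,0.12])

```text
time: 4.28
ee_pos: [0.5392, -0.0683, 0.2966]
tcp_rot: [-177.0, -0.0, 61.3]
wrist_force: [0.0, -1.1, -0.2]
opening: 0.0597
grasp_force: 0.0
```

>>> move_arm(jaw=[0.3,0.3,0.3,0.3,0.3,0.3,0.3,0.3,0.3,0.3], delta_pos=[[0,0,0],[0,0,0],[0,0,0],[0,0,0],[0,0,0],[0,0,0],[0,0,0],[0,0,0],[0,0,0],[0,0,0]], yaw=[0.12,0.12,0.12,0.12,0.12,0.12,0.12,0.12,0.12,0.12])

```text
time: 5.12
ee_pos: [0.5392, -0.0683, 0.2966]
tcp_rot: [-177.0, 0.2, 130.0]
wrist_force: [-0.2, -0.5, 0.4]
opening: 0.0598
grasp_force: 0.0
```

>>> move_arm(jaw=[0.3,0.3,0.3,0.3,0.3,0.3,0.3], delta_pos=[[0.002,0.015,0],[0.002,0.015,0],[0.002,0.015,0],[0.002,0.015,0],[0.002,0.015,0],[0.0028,0.0143,0],[0,0,0]], yaw=[0.107,0.107,0.107,0.107,0.107,0.107,0])

```text
time: 5.7
ee_pos: [0.5522, 0.0229, 0.2965]
tcp_rot: [-177.0, 0.2, 166.9]
wrist_force: [1.1, 0.3, 0.2]
opening: 0.0597
grasp_force: 0.0
```

```bash
cat >> h.py <<'E'
from scipy.spatial.transform import Rotation as Ro
def gp():
    o=bot.get_obs();R=Ro.from_euler("xyz",o["tcp_rot"],degrees=True).as_matrix()
    print("t",o["time"],"ee",np.round(o["ee_pos"],4),"rot",np.round(o["tcp_rot"],2),"grasp",np.round(np.array(o["ee_pos"])+R[:,2]*.155,4),"q",np.round(o["q"],1),"F",np.round(o["wrist_force"],2))
E
python3 -c "
from h import *
gp()"
```

```text
t 5.7 ee [0.5522 0.0229 0.2965] rot [-176.97    0.22  166.91] grasp [0.5509 0.0148 0.1417] q [ 3.   4.9 -2.  83.7 -3.  16.1] F [1.14 0.35 0.15]
```

>>> move_arm(jaw=[0.3,0.3,0.3,0.3,0.3,0.3], delta_pos=[[-0.001,-0.0015,-0.025],[0,0,-0.025],[0,0,-0.025],[0,0,-0.02],[0,0,-0.015],[0,0,0]], yaw=[0,0,0,0,0,0])

```text
time: 6.2
ee_pos: [0.5499, 0.019, 0.1825]
tcp_rot: [-176.8, -0.1, 166.3]
wrist_force: [-0.8, -0.4, -0.3]
opening: 0.06
grasp_force: 0.0
```

```bash
python3 -c "
from h import *
gp()
for n in ('wrist','scene'):
  im=camera(n);cv2.imwrite('pics/%s2.png'%n,im[:,:,::-1])"
```

```text
t 6.2 ee [0.5499 0.019  0.1825] rot [-1.7683e+02 -1.2000e-01  1.6633e+02] grasp [0.5475 0.0107 0.0277] q [  2.6   7.3 -12.1  71.6  -3.   16.3] F [-0.8  -0.44 -0.28]
```

View pics/wrist2.png

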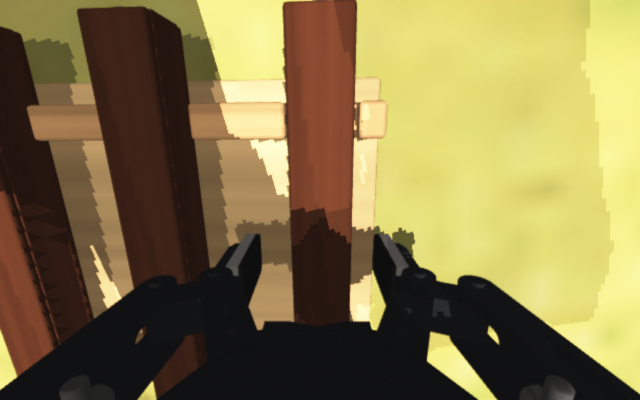

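The fingers straddle the bar at about (320,200), well centred.

>>> move_arm(jaw=[0.8,0.8,0.8,0.8,0.8,0.8], delta_pos=[[0,0,0.002],[0,0,0],[0,0,0],[0,0,0],[0,0,0],[0,0,0]], yaw=[0,0,0,0,0,0], force=60)

```text
time: 6.8
ee_pos: [0.5512, 0.0197, 0.1885]
tcp_rot: [-177.0, 0.2, 166.5]
wrist_force: [-0.3, 0.4, 7.8]
opening: 0.0251
grasp_force: 58.5
```

>>> move_arm(jaw=[0.8,0.8,0.8,0.8,0.8,0.8,0.8], delta_pos=[[0,0,0.01],[0,0,0.01],[0,0,0.01],[0,0,0.01],[0,0,0],[0,0,0],[0,0,0]], yaw=[0,0,0,0,0,0,0])

```text
time: 7.38
ee_pos: [0.5505, 0.0195, 0.2262]
tcp_rot: [-176.9, 0.0, 166.5]
wrist_force: [0.2, 0.1, -0.7]
opening: 0.0252
grasp_force: 59.0
```

```bash
python3 -c "
from h import *
gp()
for n in ('wrist',):
  camera(n);gp()"
```

```text
t 7.3833 ee [0.5505 0.0195 0.2262] rot [-1.7688e+02  4.0000e-02  1.6649e+02] grasp [0.5486 0.0113 0.0715] q [ 2.6  5.9 -8.7 76.2 -3.  16.2] F [ 0.15  0.06 -0.71]
t 7.4333 ee [0.5504 0.0196 0.2259] rot [-176.87    0.    166.49] grasp [0.5484 0.0113 0.0712] q [ 2.6  5.9 -8.7 76.2 -3.  16.2] F [-0.55 -0.16 -1.93]
```

Only about −1.3 N, so it's a light bar. I'll set it back down and go to the middle one.

>>> move_arm(jaw=[0.8,0.8,0.8,0.8,0.8,0.3,0.3,0.3,0.3], delta_pos=[[0,0,-0.012],[0,0,-0.012],[0,0,-0.01],[0,0,-0.004],[0,0,0],[0,0,0],[0,0,0],[0,0,0],[0,0,0]], yaw=[0,0,0,0,0,0,0,0,0])

```text
time: 8.18
ee_pos: [0.5504, 0.0195, 0.1878]
tcp_rot: [-176.9, 0.0, 166.5]
wrist_force: [0.3, 0.0, -0.0]
opening: 0.0599
grasp_force: 0.0
```

>>> move_arm(jaw=[0.3,0.3,0.3,0.3,0.3,0.3,0.3,0.3,0.3,0.3], delta_pos=[[0,0,0.025],[0,0,0.025],[0,0,0.02],[-0.006,-0.024,0],[-0.006,-0.024,0],[-0.005,-0.025,0],[0,0,-0.025],[0,0,-0.025],[0,0,-0.018],[0,0,0]], yaw=[0,0,0,0,0,0,0,0,0,0])

```text
time: 9.02
ee_pos: [0.5321, -0.0536, 0.1863]
tcp_rot: [-176.8, -0.3, 166.5]
wrist_force: [-0.5, 0.4, -0.3]
opening: 0.0598
grasp_force: 0.0
```

```bash
python3 -c "
from h import *
gp()"
```

```text
t 9.0167 ee [ 0.5321 -0.0536  0.1863] rot [-176.84   -0.29  166.47] grasp [ 0.5293 -0.0617  0.0316] q [ -5.1   5.  -14.2  71.6  -3.1   8.4] F [-0.51  0.39 -0.32]
```

Grasp point is within about 3 mm of the middle bar at (0.533,−0.060).

>>> move_arm(jaw=[0.8,0.8,0.8,0.8,0.8,0.8], delta_pos=[[0.001,0.001,-0.001],[0,0,0],[0,0,0],[0,0,0],[0,0,0],[0,0,0]], yaw=[0,0,0,0,0,0], force=60)

```text
time: 9.52
ee_pos: [0.5352, -0.0523, 0.1912]
tcp_rot: [-176.9, 0.2, 166.5]
wrist_force: [0.6, 1.8, 6.5]
opening: 0.0251
grasp_force: 59.3
```

>>> move_arm(jaw=[0.8,0.8,0.8,0.8,0.8,0.8,0.8], delta_pos=[[0,0,0.01],[0,0,0.01],[0,0,0.01],[0,0,0.01],[0,0,0],[0,0,0],[0,0,0]], yaw=[0,0,0,0,0,0,0])

```text
time: 10.1
ee_pos: [0.5345, -0.0525, 0.2293]
tcp_rot: [-176.9, 0.0, 166.5]
wrist_force: [-0.4, -0.6, -1.8]
opening: 0.0254
grasp_force: 58.7
```

```bash
python3 -c "
from h import *
gp()
for n in ('wrist',):
  camera(n);gp()"
```

```text
t 10.1 ee [ 0.5345 -0.0525  0.2293] rot [-1.7688e+02  3.0000e-02  1.6649e+02] grasp [ 0.5326 -0.0607  0.0745] q [ -5.    3.8 -10.7  76.   -3.1   8.6] F [-0.43 -0.57 -1.83]
t 10.15 ee [ 0.5344 -0.0525  0.2289] rot [-176.88    0.    166.49] grasp [ 0.5324 -0.0607  0.0742] q [ -5.    3.8 -10.7  76.   -3.1   8.6] F [ 0.23 -0.32 -1.15]
```

Also light (about −1.5 N), so bar_1 should be the heavy one.

>>> move_arm(jaw=[0.8,0.8,0.8,0.8,0.8,0.3,0.3,0.3,0.3], delta_pos=[[0,0,-0.012],[0,0,-0.012],[0,0,-0.01],[0,0,-0.004],[0,0,0],[0,0,0],[0,0,0],[0,0,0],[0,0,0]], yaw=[0,0,0,0,0,0,0,0,0])

```text
time: 10.9
ee_pos: [0.5345, -0.0525, 0.1908]
tcp_rot: [-176.9, 0.0, 166.5]
wrist_force: [-0.1, 0.5, -0.5]
opening: 0.0596
grasp_force: 0.0
```

>>> move_arm(jaw=[0.3,0.3,0.3,0.3,0.3,0.3,0.3,0.3,0.3,0.3], delta_pos=[[0,0,0.025],[0,0,0.025],[0,0,0.02],[-0.0055,-0.024,0],[-0.0055,-0.024,0],[-0.005,-0.024,0],[0,0,-0.025],[0,0,-0.025],[0,0,-0.02],[0,0,0]], yaw=[0,0,0,0,0,0,0,0,0,0])

```text
time: 11.73
ee_pos: [0.5171, -0.1243, 0.1871]
tcp_rot: [-176.9, -0.3, 166.5]
wrist_force: [-0.7, -0.6, -0.9]
opening: 0.0598
grasp_force: 0.0
```

>>> move_arm(jaw=[0.8,0.8,0.8,0.8,0.8,0.8], delta_pos=[[0,0,0],[0,0,0],[0,0,0],[0,0,0],[0,0,0],[0,0,0]], yaw=[0,0,0,0,0,0], force=100)

```text
time: 12.23
ee_pos: [0.5192, -0.1245, 0.1936]
tcp_rot: [-176.9, 0.2, 166.5]
wrist_force: [-1.7, 0.4, 6.5]
opening: 0.0242
grasp_force: 98.8
```

>>> move_arm(jaw=[0.8,0.8,0.8,0.8,0.8,0.8,0.8], delta_pos=[[0,0,0.01],[0,0,0.01],[0,0,0.01],[0,0,0.01],[0,0,0],[0,0,0],[0,0,0]], yaw=[0,0,0,0,0,0,0])

```text
time: 12.82
ee_pos: [0.5185, -0.1244, 0.2312]
tcp_rot: [-176.9, 0.0, 166.5]
wrist_force: [-0.0, 0.2, -5.5]
opening: 0.0244
grasp_force: 99.0
```

```bash
python3 -c "
from h import *
gp()
for n in ('wrist',):
  camera(n);gp()"
```

```text
t 12.8167 ee [ 0.5185 -0.1244  0.2312] rot [-1.7689e+02  3.0000e-02  1.6650e+02] grasp [ 0.5166 -0.1326  0.0764] q [-12.8   2.9 -11.3  75.8  -3.1   0.7] F [-0.04  0.16 -5.5 ]
t 12.8667 ee [ 0.5184 -0.1244  0.2309] rot [-176.89   -0.    166.49] grasp [ 0.5164 -0.1326  0.0761] q [-12.8   2.9 -11.3  75.8  -3.1   0.7] F [-0.82  0.11 -5.44]
```

Bar_1 reads −5.5 N, so it's the heavy one. I'll raise it and carry it to the stand.

>>> move_arm(jaw=[0.8,0.8,0.8,0.8,0.8,0.8,0.8,0.8,0.8,0.8], delta_pos=[[0,0,0.025],[0,0,0.03],[0,0,0.03],[0,0.015,0.02],[0,0.025,0.01],[0,0.03,0],[0,0.03,0],[0,0.03,0],[0,0.03,0],[0,0.03,0]], yaw=[0,0,0,0.02,0.025,0.025,0.025,0.025,0.025,0.025])

```text
time: 13.7
ee_pos: [0.5183, 0.0669, 0.3458]
tcp_rot: [-176.9, -0.0, 176.3]
wrist_force: [0.5, 0.8, -6.5]
opening: 0.024
grasp_force: 99.9
```

>>> move_arm(jaw=[0.8,0.8,0.8,0.8,0.8,0.8,0.8,0.8,0.8], delta_pos=[[0,0.03,0],[0,0.03,0],[0,0.03,0],[0,0.03,0],[0,0.03,0],[0,0.02,0],[0,0.01,0],[0,0,0],[0,0,0]], yaw=[0.025,0.025,0.025,0,0,0,0,0,0])

```text
time: 14.45
ee_pos: [0.5185, 0.2455, 0.3458]
tcp_rot: [-176.8, -0.0, -179.4]
wrist_force: [0.3, -0.7, -4.5]
opening: 0.024
grasp_force: 100.0
```

```bash
python3 - <<'E'
from h import *
gp()
z=bot.get_obs()["ee_pos"][2]-.1646
for n in("top","scene","wrist"):
    im=camera(n);cv2.imwrite(f"pics/{n}3.png",im[:,:,::-1]);m=camera_model(n)
    for r in outline_of(n,"rail_stand")[:1]: print(n,"stand",round(r["confidence"],2),fit(m,r["mask"],STAND,[.52,.24,.01],0))
    for r in outline_of(n,"bar_1"):
        if r["confidence"]>.3: print(n,"bar",r["xy"],r["mask"].sum(),fit(m,r["mask"],BAR,[.52,.24,.01],z) if abs(ray(n,r["xy"],z)[1]-.24)<.08 else "")
gp()
E
```

```text
t 14.45 ee [0.5185 0.2455 0.3458] rot [-1.7684e+02 -1.0000e-02 -1.7943e+02] grasp [0.5186 0.237  0.191 ] q [25.9  8.3  7.1 90.2 -2.9 25.4] F [ 0.26 -0.74 -4.48]
top bar [250.3, 197.1] 715 (array([0.534 , 0.2361, 0.0516]), np.float64(0.696))
top bar [370.6, 226.0] 893 
top bar [342.4, 223.1] 889 
scene stand 0.82 (array([0.5198, 0.2377, 0.0089]), np.float64(0.015))
scene bar [326.6, 206.9] 1542 (array([0.5172, 0.2357, 0.0164]), np.float64(0.184))
scene bar [377.3, 199.4] 964 
wrist stand 0.81 (array([0.5205, 0.2431, 0.0035]), np.float64(4.075))
wrist bar [124.0, 196.0] 7175 
wrist bar [57.4, 181.3] 8206 
wrist bar [316.8, 149.7] 18792 (array([0.5184, 0.2364, 0.0114]), np.float64(0.195))
t 14.9 ee [0.5186 0.2451 0.3466] rot [-1.7689e+02  6.0000e-02 -1.7951e+02] grasp [0.5189 0.2367 0.1918] q [25.8  8.2  7.1 90.2 -2.8 25.4] F [-0.24  0.48 -5.9 ]
```

View pics/wrist3.png

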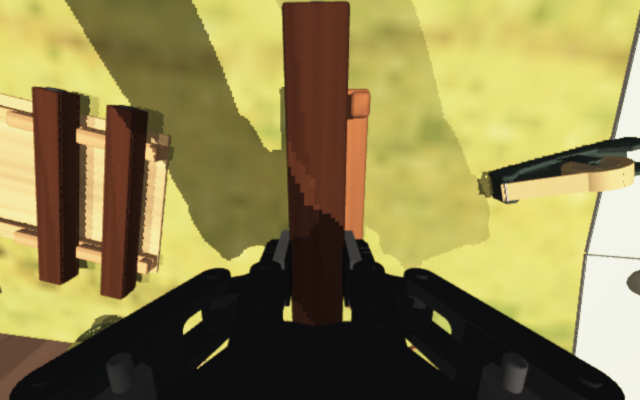

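View pics/scene3.png

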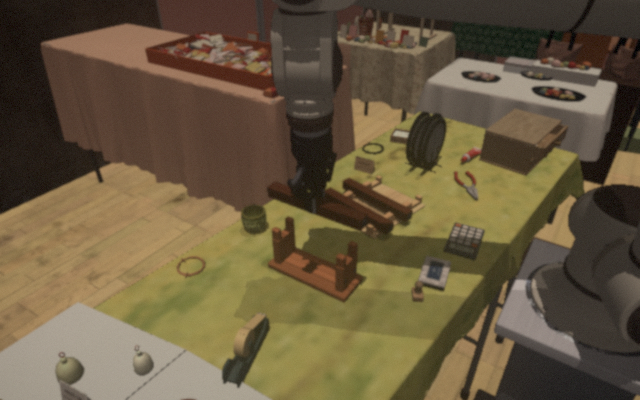

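The bar is held over the stand, whose right far prong shows at (358,103). I'll lower it to just above the prongs and check the alignment.

>>> move_arm(jaw=[0.8,0.8,0.8,0.8,0.8,0.8], delta_pos=[[0.0015,0.003,-0.015],[0,0,-0.02],[0,0,-0.015],[0,0,-0.006],[0,0,0],[0,0,0]], yaw=[0,0,0,0,0,0])

```text
time: 15.4
ee_pos: [0.5201, 0.2485, 0.2909]
tcp_rot: [-176.9, 0.1, -179.5]
wrist_force: [-0.1, 0.3, -4.6]
opening: 0.0242
grasp_force: 100.0
```

```bash
python3 - <<'E'
from h import *
gp()
z=bot.get_obs()["ee_pos"][2]-.1646
m=camera_model("wrist");im=camera("wrist")
for y0 in(.2373,.2393,.2413):
  # predicted prong outer/inner top corners at far upright in wrist image
  c,s=np.cos(.01),np.sin(.01);P=[]
  for y in(-.03,-.016,.016,.03):
    X=np.array([.52+c*.071-s*y,y0+s*.071+c*y,.106]);X=np.array(m["R"])@X+m["t"];P.append((round(X[0]/X[2]*m["fx"]+m["cx"],1),round(X[1]/X[2]*m["fy"]+m["cy"],1)))
  print(y0,P)
for n in("scene",):
    i2=camera(n);mm=camera_model(n)
    for r in outline_of(n,"rail_stand")[:1]: print(n,"stand",round(r["confidence"],2),fit(mm,r["mask"],STAND,[.52,.24,.01],0))
a=cv2.resize(im[20:320,220:440],None,fx=2,fy=2,interpolation=cv2.INTER_CUBIC)
b=cv2.resize(i2[160:310,230:400],(680,600),interpolation=cv2.INTER_CUBIC)
cv2.imwrite("pics/w4.png",a[:,:,::-1]);cv2.imwrite("pics/s4.png",b[:,:,::-1])
E
```

```text
t 15.4 ee [0.5201 0.2485 0.2909] rot [-1.7689e+02  6.0000e-02 -1.7947e+02] grasp [0.5203 0.2401 0.1362] q [26.1  8.6  1.5 84.1 -2.8 25.6] F [-0.12  0.25 -4.61]
0.2373 [(np.float64(270.3), np.float64(334.4)), (np.float64(291.1), np.float64(335.2)), (np.float64(339.3), np.float64(337.1)), (np.float64(360.7), np.float64(337.9))]
0.2393 [(np.float64(273.3), np.float64(334.6)), (np.float64(294.1), np.float64(335.4)), (np.float64(342.4), np.float64(337.2)), (np.float64(363.8), np.float64(338.0))]
0.2413 [(np.float64(276.2), np.float64(334.7)), (np.float64(297.1), np.float64(335.5)), (np.float64(345.4), np.float64(337.3)), (np.float64(366.8), np.float64(338.2))]
scene stand 0.74 (array([0.519 , 0.2385, 0.0074]), np.float64(0.061))
```

View pics/w4.png

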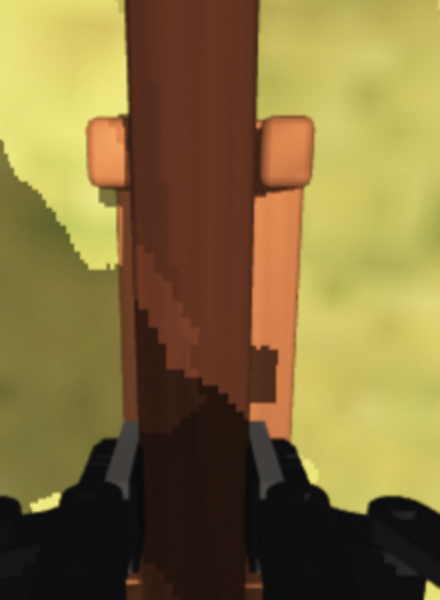

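View pics/s4.png

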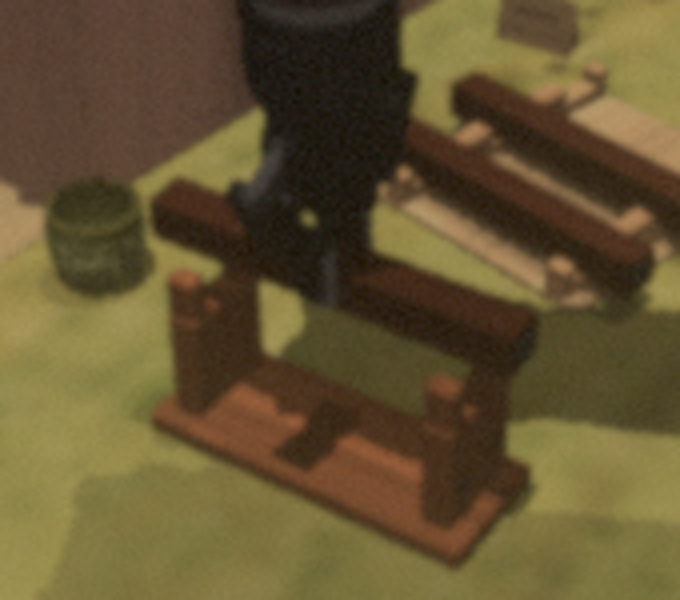

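The near upright's prong tops show at about columns 264–376 (full picture), row 95, with the bar between them. I'll compute their centre.

```bash
python3 - <<'E'
from h import *
gp()
for r in(80,95,112):
  a,b,c=[ray("wrist",(u,r),.106) for u in(264,376.7,351)];print(r,np.round([a,b,c],4),(a+b)[1]/2)
z=bot.get_obs()["ee_pos"][2]-.1646
for r in(30,95):
  # bar top face edges at crop cols 128..258 (row30), 131..256(row95)
  for u in((284,349),(286.,347.5)): a,b=[ray("wrist",(k,r),z+.013) for k in u];print("bar",r,np.round([a,b],4),(a+b)[1]/2)
E
```

```text
t 15.55 ee [0.5203 0.2486 0.2918] rot [-1.7693e+02  1.5000e-01 -1.7947e+02] grasp [0.5208 0.2404 0.137 ] q [26.1  8.6  1.5 84.1 -2.8 25.6] F [ 0.6   0.45 -5.29]
80 [[0.4336 0.2106 0.106 ]
 [0.4335 0.2688 0.106 ]
 [0.4335 0.2557 0.106 ]] 0.2397048660951541
95 [[0.4409 0.2103 0.106 ]
 [0.4407 0.2692 0.106 ]
 [0.4408 0.256  0.106 ]] 0.23977783322885587
112 [[0.4495 0.21   0.106 ]
 [0.4491 0.2698 0.106 ]
 [0.4492 0.2563 0.106 ]] 0.23986280297567192
bar 30 [[0.4198 0.2271 0.1402]
 [0.42   0.2522 0.1402]] 0.2396762890034294
bar 30 [[0.4199 0.2279 0.1402]
 [0.42   0.2516 0.1402]] 0.2397798879942068
bar 95 [[0.4436 0.2266 0.1402]
 [0.4435 0.2531 0.1402]] 0.23984316986028997
bar 95 [[0.4436 0.2274 0.1402]
 [0.4435 0.2525 0.1402]] 0.23995323206471916
```

The bar and slot centres agree within 0.3 mm. I'll lower it slowly.

>>> move_arm(jaw=[0.8,0.8,0.8,0.8,0.8,0.8,0.8,0.8], delta_pos=[[0,0,-0.006],[0,0,-0.006],[0,0,-0.006],[0,0,-0.006],[0,0,-0.005],[0,0,-0.003],[0,0,0],[0,0,0]], yaw=[0,0,0,0,0,0,0,0])

```text
time: 16.22
ee_pos: [0.52, 0.2486, 0.2583]
tcp_rot: [-176.9, 0.0, -179.5]
wrist_force: [-0.4, 0.2, -5.2]
opening: 0.0241
grasp_force: 100.0
```

>>> move_arm(jaw=[0.8,0.8,0.8], delta_pos=[[0,0,-0.001],[0,0,0],[0,0,0]], yaw=[0,0,0])

```text
time: 16.47
ee_pos: [0.5201, 0.2486, 0.2578]
tcp_rot: [-176.9, 0.1, -179.5]
wrist_force: [-0.9, -0.7, -1.6]
opening: 0.0243
grasp_force: 100.5
```

```bash
python3 - <<'E'
from h import *
gp();camera("wrist");gp()
E
```

```text
t 16.4667 ee [0.5201 0.2486 0.2578] rot [-1.7690e+02  8.0000e-02 -1.7947e+02] grasp [0.5204 0.2402 0.103 ] q [26.1  9.  -1.8 80.5 -2.8 25.6] F [-0.91 -0.66 -1.6 ]
t 16.5167 ee [0.5201 0.2486 0.2577] rot [-1.7690e+02  8.0000e-02 -1.7947e+02] grasp [0.5204 0.2402 0.103 ] q [26.1  9.  -1.8 80.5 -2.8 25.6] F [-0.89 -0.34 -1.97]
```

Contact is made. I'll release and rise.

>>> move_arm(jaw=[0.6,0.5,0.4,0.35,0.35,0.35], delta_pos=[[0,0,-0.0005],[0,0,0],[0,0,0],[0,0,0],[0,0,0],[0,0,0]], yaw=[0,0,0,0,0,0], force=30)

```text
time: 17.02
ee_pos: [0.5201, 0.2486, 0.2571]
tcp_rot: [-176.9, 0.1, -179.5]
wrist_force: [0.2, 0.1, -0.6]
opening: 0.0555
grasp_force: 0.0
```

>>> move_arm(jaw=[0.35,0.35,0.35,0.35,0.35,0.35,0.35,0.35], delta_pos=[[0,0,0.01],[0,0,0.02],[0,0,0.03],[0,0,0.03],[0,0,0.03],[0,0,0.03],[0,0,0],[0,0,0]], yaw=[0,0,0,0,0,0,0,0])

```text
time: 17.68
ee_pos: [0.5201, 0.2486, 0.4096]
tcp_rot: [-177.0, 0.3, -179.5]
wrist_force: [0.3, -0.5, -0.1]
opening: 0.0559
grasp_force: 0.0
```

```bash
python3 - <<'E'
from h import *
gp()
for n in("wrist","scene"):
    im=camera(n);m=camera_model(n);cv2.imwrite(f"pics/{n}5.png",im[:,:,::-1])
    for r in outline_of(n,"bar_1"):
        if r["confidence"]>.3:
            s=ray(n,r["xy"],.093);on=abs(s[1]-.24)<.05;g=s if on else ray(n,r["xy"],.029)
            print(n,round(r["confidence"],2),fit(m,r["mask"],BAR,[g[0],g[1],0 if on else -.23],.093 if on else .029))
E
```

```text
t 17.6833 ee [0.5201 0.2486 0.4096] rot [-176.99    0.27 -179.47] grasp [0.5209 0.2404 0.2548] q [26.1  9.5 15.6 97.2 -2.8 25.6] F [ 0.27 -0.5  -0.11]
wrist 0.9 (array([ 0.5469,  0.0104, -0.234 ]), np.float64(0.012))
wrist 0.87 (array([ 0.5303, -0.0612, -0.2332]), np.float64(0.021))
wrist 0.85 (array([0.5185, 0.2393, 0.0138]), np.float64(0.005))
scene 0.94 (array([ 0.5477,  0.0091, -0.2328]), np.float64(0.005))
scene 0.84 (array([0.5186, 0.2373, 0.0063]), np.float64(0.053))
scene 0.57 (array([ 0.5294, -0.0624, -0.2311]), np.float64(0.004))
```

View pics/wrist5.png

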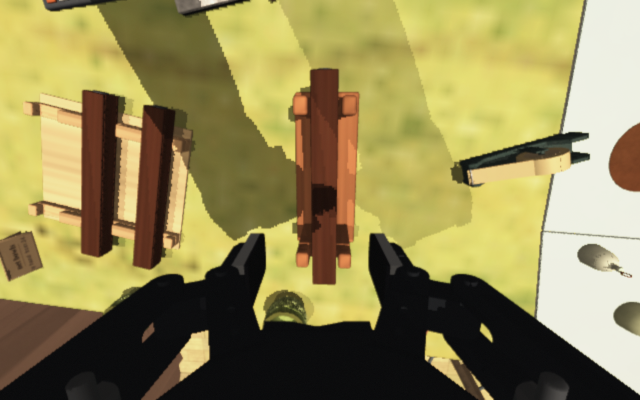

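View pics/scene5.png

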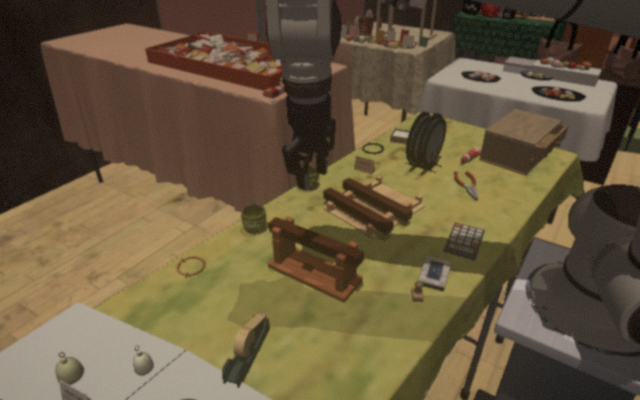

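The heavy bar lies down in both stand slots (wrist view around (323,175)), overhanging evenly. The light bars sit in their cradle slots at about (100,170) and (157,185). The cups are untouched, so I'm handing in.

```bash
python3 -c "
from h import *
print(bot.job_done())"
```

```text
the job is handed in; nothing more can be done
None
```

I found the steel-cored bar (bar_1, about 5.5 N when lifted against about 1.5 N for the other two), set it gently in both slots of the stand, left the light bars in the cradle, and handed the job in at about 18 s; no verdict came back.

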